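# Pack a pair of markers into a slim carton

### The arm

A 6-joint arm with a two-finger parallel gripper is mounted at the origin on the work surface. World frame = base frame: x ahead of the robot, y to its left, z up, the work surface at z = 0. Lengths are in m, angles in rad, forces in N, time in s.
With the tool pointing down it reaches from about 0.3 to 0.75 m from the base axis. Payload 8.5 kg.
Tool frame: the origin (TCP) lies midway between the tips of the shut fingers; the grasp point (between the pads) lies robot.tcp_to_grasp behind it (robot.tcp_to_grasp is the distance from the TCP to the grasp point, in m); z points along the fingers, y is the line along which they close (so a half turn about z gives the same grasp; the last joint's range is limited). The gripper opens to 85 mm and grips with 20 to 120 N. Pads are 22 mm wide; open, the fingers measure 114 mm over their backs; the gripper's body (76 mm by 85 mm) begins 54 mm behind the grasp point. The pads swing forward as they close: fully open they stand 13 mm farther back than shut.
Start: joints at [-1.472, 0.381, 1.297, -0, 1.464, -0.215], TCP at [0.17, -0.523, 0.202] pointing down, gripper open.
Joint ranges: [-3.11, 3.11], [-0.89, 2.33], [0.22, 2.48], [-1.42, 4.56], [0.17, 2.85], [-2.88, 2.88]. Speed limits (rad/s): [2.39, 2.39, 3.14, 3.14, 3.14, 3.14].

### API

Orientations are given as a unit quaternion [x, y, z, w].
In Python, from workcell import robot gives the robot as it stands.
- The arm moves only by the tool arm_command, never from a script. Its argument "motion" is a list of rows, each an object of numbers: "x", "y", "z": the shift along the tool's x, y, z in m; "roll": the turn about the tool's z in rad; "jaw": the opening, from 0 (shut) to 1 (fully open). A call has 1 to 12 rows; each row shifts and turns the commanded pose from where the row before left it, along the tool's axes as they then stand; what a row does not reach is not made up. A row lasts 1/8 s, in which the tool goes at most 62.5 mm and 10.7 degrees, less where a joint would pass 70% of its speed; a pose out of reach is approached as far as the arm can. A call with a gripper value outside its range is refused whole. The fingers move at their own pace and stop on an object; the grip force is fixed at half the most. Time passes only in rows, so rows that do not move let the fingers close. It gives the time, the measured TCP pose, the force, the opening and the grip force at its end, in the units of the state.
- robot.get_obs(): the state, without advancing time (a new reading comes with each control period).
- robot.snapshot(name): name is "side" or "top" or "wrist"; returns a dict with "image" (420x560x3 uint8, blue, green, red), "depth" (420x560 float32, m along the optical axis (not along the pixel's ray), 0 where there is no reading), "K" (3x3 intrinsics, pixels), "origin" and "attitude" of the camera in the world. Camera axes: x right, y down, z forward; pixel columns grow to the right and rows downward; lengths in m; the calibration is good to about 2 mm. A picture is of the moment at which its call begins.
- robot.close_job(): hands the job in; it is judged then, once.
The state is a dict: "time": time; "qpos": joint angles; "joint_vel": joint speeds; "tau": joint torques, N m; "tcp_pos": TCP position; "eef_rot": TCP orientation; "wrist_force": force on the tool from outside, world axes, zero at the start; "torque": the same for the moment, N m; "opening": finger opening in m; "grip_force": force on a finger pad.
Only numpy, scipy, OpenCV 4.12 (cv2) and the standard library are available. Lean on these libraries where they do the work, as an engineer would, in place of code of your own. Each camera call takes 0.05 s, during which the arm holds its last target. There are 200 camera calls.

### The job

Fold the carton's flap right back out of the way, then pack the red and the blue marker: drop each one into the carton foot first, cap up, one to a cell, so that both stand on the bottom. Leave the green marker in the stand and do not disturb the tape roll, the stapler or the label box.

Things in the scene. Friction and masses are not known exactly. Their poses are not given: they have to be found in the camera images.
- carton: slim upright white carton, fixed, in a low green cradle (100 x 75 mm, 27 mm high). Outside 69 (x) x 36 (y) mm, rim 132 mm above the bench, walls 3 mm. A divider, 6 mm below the rim, makes two cells in a row along x, each 30 x 30 mm, 124 mm deep. Dust flaps folded down outside add up to 10 mm on each long side. Origin on the bench under its centre, x towards the hinged end
- cell_near (a point): centre of the bottom of the cell farther from the hinge, 8 mm above the bench (124 mm below the rim); axes as the carton's
- cell_far (a point): centre of the bottom of the cell next to the hinge, 8 mm above the bench; axes as the carton's
- flap (a joint): angle of the carton's top flap, a white panel 69 mm long, 36 mm wide and 3 mm thick, hinged at the carton's +x end on top of the rim. 0 = lying shut over both cells, 1.57 = standing upright, 3.14 = folded right over, level, pointing away (stop at 3.3). Starts ajar (0.55 to 0.95); a stiff crease (0.02 N m) keeps it where it is left
- flap_hinge (a point): middle of the flap's hinge line, 134 mm above the bench; axes as the carton's, the hinge line runs along y
- flap_edge (a point): middle of the flap's free edge, 69 mm from the hinge; turns with the flap, x points from this edge to the hinge
- stand: fixed black plastic stand 60 mm (x) x 180 mm (y) x 45 mm high, with three square wells of 23 mm, 40 mm deep, in a row along its y at -55, 0 and +55 mm, each holding one marker that shows 80 mm above the stand. Origin at the centre of its underside
- red_marker: marker pen standing upright, a cylinder 18 mm in diameter and 120 mm long, 30 g, white barrel with a long red cap uppermost and a red foot (foot edge bevelled); origin at the centre of its foot, z along the pen towards the cap
- blue_marker: marker pen standing upright, a cylinder 18 mm in diameter and 120 mm long, 30 g, white barrel with a long blue cap uppermost and a blue foot (foot edge bevelled); origin at the centre of its foot, z along the pen towards the cap
- green_marker: marker pen standing upright, a cylinder 18 mm in diameter and 120 mm long, 30 g, white barrel with a long green cap uppermost and a green foot (foot edge bevelled); origin at the centre of its foot, z along the pen towards the cap; stays in the stand
- tape_roll: amber roll of tape lying flat, 100 mm across, 48 mm high; origin at the centre of its underside; bystander
- stapler: grey and black stapler lying along its x, 130 x 34 x 55 mm high; origin at the centre of its underside; bystander
- label_box: brown cardboard box 110 x 75 x 60 mm high; origin at the centre of its underside; bystander

How it is judged:
On the way, in this order (a step that is already met when the one before it is completed fails the run):
1. the flap is folded back past upright (joint over 2.0 rad) (value of joint flap above 2 rad), for 0.2 s.
2. the red and the blue marker stand cap up on the bottoms of the two cells, one in each ((((distance between red_marker and cell_near below 0.02 m and angle between red_marker's own z axis and vertical below 0.25 rad) and (distance between blue_marker and cell_far below 0.02 m and angle between blue_marker's own z axis and vertical below 0.25 rad)) or ((distance between red_marker and cell_far below 0.02 m and angle between red_marker's own z axis and vertical below 0.25 rad) and (distance between blue_marker and cell_near below 0.02 m and angle between blue_marker's own z axis and vertical below 0.25 rad)))), for 0.2 s.
At the end, for the whole second after the job is handed in: The red and the blue marker are at rest in the carton, one in each cell (either way round), cap up, foot centre within 20 mm of the centre of its cell's bottom and leaning less than 0.25 rad; the flap is still folded back beyond 2.0 rad ((((distance between red_marker and cell_near below 0.02 m and angle between red_marker's own z axis and vertical below 0.25 rad) and (distance between blue_marker and cell_far below 0.02 m and angle between blue_marker's own z axis and vertical below 0.25 rad)) or ((distance between red_marker and cell_far below 0.02 m and angle between red_marker's own z axis and vertical below 0.25 rad) and (distance between blue_marker and cell_near below 0.02 m and angle between blue_marker's own z axis and vertical below 0.25 rad))) and value of joint flap above 2 rad and linear speed of each of red_marker, blue_marker below 0.02 m/s); the robot touches nothing.
It fails at once if the green marker is moved by more than 30 mm (distance of green_marker from where it was at the start of the episode above 0.03 m).
It fails at once if the tape roll is moved by more than 30 mm (distance of tape_roll from where it was at the start of the episode above 0.03 m).
It fails at once if the stapler is moved by more than 30 mm (distance of stapler from where it was at the start of the episode above 0.03 m).
It fails at once if the label box is moved by more than 30 mm (distance of label_box from where it was at the start of the episode above 0.03 m).
It also fails if it takes over 72 s, if anything falls off the work surface, if the arm or the gripper's body presses on something with over 40 N, if the wrist force passes 120 N, or if a joint passes its speed limit or range.

## Working session

There is one attempt and no reset: what is moved stays moved. The work goes in short steps, Python scripts to look and compute and a tool call to move; the robot and the scene stay as the last step left them, time stands still between calls to the robot, and variables do not carry over. Pictures are saved under pics/ and viewed, at most 10 in all, crops included, and the job is handed in when it is done.

Besides the shell and the picture viewer there is one more tool, called after "Call:" as a command line: name --argument value ..., lists and objects as JSON in quotes. arm_command: Moves the arm, as the interface text tells. Its arguments: {"type":"object","properties":{"motion":{"type":"array","items":{"type":"object","properties":{"x":{"type":"number"},"y":{"type":"number"},"z":{"type":"number"},"roll":{"type":"number"},"jaw":{"type":"number"}}}}},"required":["motion"]}

```bash
mkdir -p pics; ls; cat > h.py <<'E'
import numpy as np,cv2
from scipy.spatial.transform import Rotation as R
from workcell import robot
def snap(n,save=None):
    s=robot.snapshot(n)
    if save: cv2.imwrite(f'pics/{save}.png',s['image'])
    a=np.array(s['attitude'],float)
    s['R']=a if a.shape==(3,3) else R.from_quat(a).as_matrix()
    d=s['depth'];K=s['K'];v,u=np.mgrid[:d.shape[0],:d.shape[1]]
    c=np.dstack([(u-K[0][2])/K[0][0]*d,(v-K[1][2])/K[1][1]*d,d])
    s['P']=c@s['R'].T+np.array(s['origin']); s['P'][d==0]=np.nan
    return s
E
python3 - <<'E'
from h import *
o=robot.get_obs()
print({k:np.round(v,4) for k,v in o.items()},robot.tcp_to_grasp)
for n in('top','side'):
    s=snap(n,n+'0');print(n,s['K'],s['origin'],s['attitude'])
    np.save(n+'P.npy',s['P'])
E
```

```text
pics
{'time': np.float64(0.0), 'qpos': array([-1.4723,  0.3812,  1.2983, -0.    ,  1.4636, -0.2153]), 'joint_vel': array([-0.0008,  0.0006, -0.    , -0.0013, -0.0003, -0.0013]), 'tau': array([ 1.40000e-03, -4.48459e+01, -2.31272e+01, -1.00000e-04,
        4.80000e-03,  0.00000e+00]), 'tcp_pos': array([ 0.1697, -0.5228,  0.2009]), 'eef_rot': array([ 9.877e-01,  1.563e-01,  0.000e+00, -7.000e-04]), 'wrist_force': array([ 0.6122, -0.0772, -0.2025]), 'torque': array([ 0.0111,  0.0017, -0.0094]), 'grip_force': np.float64(0.0), 'opening': np.float64(0.0854)} 0.0187
top [[442.83748122   0.         280.11566977]
 [  0.         442.83748122 215.43661002]
 [  0.           0.           1.        ]] [ 0.43709659 -0.03222998  1.07970259] [ 0.70795953 -0.70278357  0.0438749  -0.05443855]
side [[382.81390977   0.         275.15465493]
 [  0.         382.81390977 207.91273814]
 [  0.           0.           1.        ]] [0.31598169 0.75262422 0.56486012] [-0.15427908  0.85549664 -0.48715576  0.08368235]
```

View pics/top0.png

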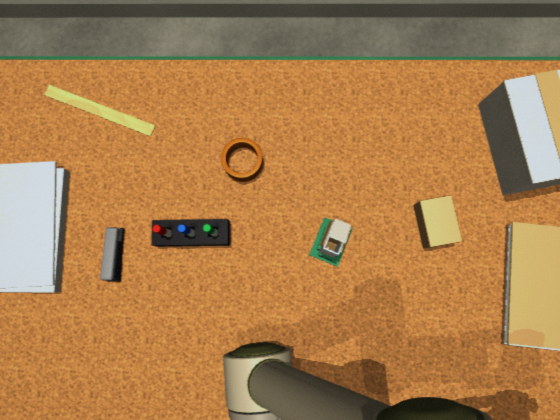

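View pics/side0.png

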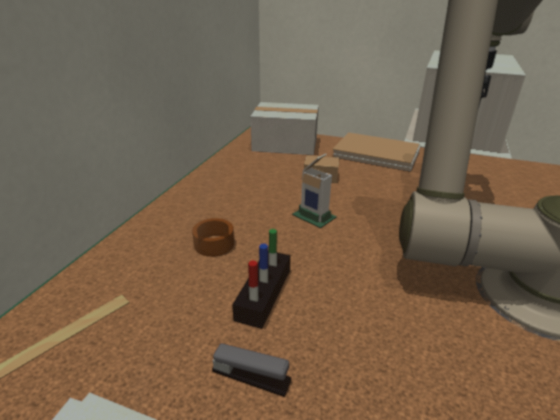

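The top view shows the carton at about (331,241) with its flap up at (338,230). The stand is at (190,232) with red (157,229), blue (182,229) and green (207,228). The tape is at (242,160), the stapler at (113,254) and the label box at (438,222). The side view agrees.

```bash
python3 - <<'E'
from h import *
for n in('top','side'):
    P=np.load(n+'P.npy');I=cv2.imread(f'pics/{n}0.png');H=cv2.cvtColor(I,cv2.COLOR_BGR2HSV)
    z=P[...,2]
    for c,(lo,hi) in dict(red=(0,6),red2=(174,180),blue=(105,130),green=(50,75)).items():
        m=(H[...,0]>=lo)&(H[...,0]<=hi)&(H[...,1]>150)&(H[...,2]>60)&(z>.09)&(z<.2)
        m&=(np.nan_to_num(P[...,1])>.05)
        if n=='top': m&=z>.115
        if m.sum()>3:
            q=P[m];print(n,c,m.sum(),q.mean(0).round(4),q.min(0).round(3),q.max(0).round(3))
    # green cradle and stand
    m=(P[...,0]>.25)&(P[...,0]<.5)&(P[...,1]>-.3)&(P[...,1]<-.06)
    for lab,mm in (('cradle',m&(abs(z-.027)<.006)&(H[...,0]>55)&(H[...,0]<95)&(H[...,1]>80)),('stand',(abs(z-.045)<.006)&(P[...,0]>.3)&(P[...,0]<.5)&(P[...,1]>0.05)&(P[...,1]<.35)&(H[...,2]<70)),('flap',m&(z>.139)),('rim',m&(abs(z-.132)<.005)),('tape',(abs(z-.048)<.006)&(P[...,0]>.45)&(P[...,0]<.7)&(P[...,1]>-.05)&(P[...,1]<.25)),('stapler',(z>.03)&(z<.08)&(P[...,0]>.2)&(P[...,0]<.5)&(P[...,1]>.33)&(P[...,1]<.45)),('label',(abs(z-.06)<.006)&(P[...,0]>.3)&(P[...,0]<.55)&(P[...,1]<-.3)&(P[...,1]>-.55))):
        if mm.sum()<4: continue
        q=P[mm];r=cv2.minAreaRect(q[:,:2].astype(np.float32)*1000)
        print(n,lab,mm.sum(),np.round(r[0],1),np.round(r[1],1),round(r[2],1),'zmax',q[:,2].max().round(3))
        if lab=='flap':
            A=np.c_[q[:,:2],np.ones(len(q))];k=np.linalg.lstsq(A,q[:,2],rcond=None)[0];g=np.hypot(*k[:2]);print(' plane',k.round(3),'tilt',np.arctan(g),'dir of rise',np.degrees(np.arctan2(k[1],k[0])),'rms',(A@k-q[:,2]).std())
            print(q[np.argmax(q[:,2])],q[np.argmin(q[:,2])])
I=cv2.imread('pics/top0.png')[200:280,290:380]
J=cv2.imread('pics/side0.png')[140:240,280:360]
cv2.imwrite('pics/c0.png',np.hstack([cv2.resize(I,(450,400),interpolation=2),cv2.resize(J,(320,400),interpolation=2)]))
E
```

```text
top red 58 [0.5406 0.251  0.1239] [0.533 0.243 0.116] [0.549 0.26  0.129]
top blue 53 [0.5416 0.1964 0.124 ] [0.533 0.188 0.116] [0.551 0.205 0.129]
top green 51 [0.5434 0.1421 0.1245] [0.536 0.135 0.119] [0.552 0.151 0.129]
top cradle 49 [ 487.5 -128.8] [43.4 11.9] 77.1 zmax 0.031
top flap 4387 [ 295.5 -137.4] [ 33.3 174.3] 19.8 zmax 0.664
 plane [ 1.363 -1.249 -0.01 ] tilt 1.0749437129673203 dir of rise -42.51733932504435 rms 0.038088233180996404
[ 0.31415824 -0.17868131  0.66402101] [ 0.28253609 -0.06069642  0.31012022]
top rim 35 [ 492.8 -132.2] [10.8 36.6] 0.4 zmax 0.135
top tape 1342 [609.2 151.6] [151.9 251.6] 68.2 zmax 0.054
top stapler 443 [463.9 384.2] [30.9 72.5] 89.5 zmax 0.058
top label 486 [ 530.6 -393.7] [37.5 78.5] 1.0 zmax 0.065
side red 158 [0.5383 0.258  0.1119] [0.531 0.247 0.09 ] [0.548 0.263 0.126]
side blue 25 [0.5398 0.202  0.1241] [0.534 0.195 0.122] [0.546 0.207 0.127]
side flap 1733 [270.  -97.5] [38.7 78.8] 5.9 zmax 0.537
 plane [-2.256 -2.544  0.882] tilt 1.284737553144416 dir of rise -131.5705957819736 rms 0.01255106011492414
[ 0.25158375 -0.09379393  0.53707462] [ 0.28536821 -0.06072191  0.35141999]
side rim 30 [ 493.1 -130.1] [38.3 13.1] 89.8 zmax 0.133
side tape 944 [608.5 152.7] [151.  253.8] 68.4 zmax 0.054
side stapler 957 [463.4 386.9] [30.2 73.3] 89.2 zmax 0.056
side label 122 [ 536.8 -390.2] [41.1 76.7] 12.3 zmax 0.062
```

View pics/c0.png

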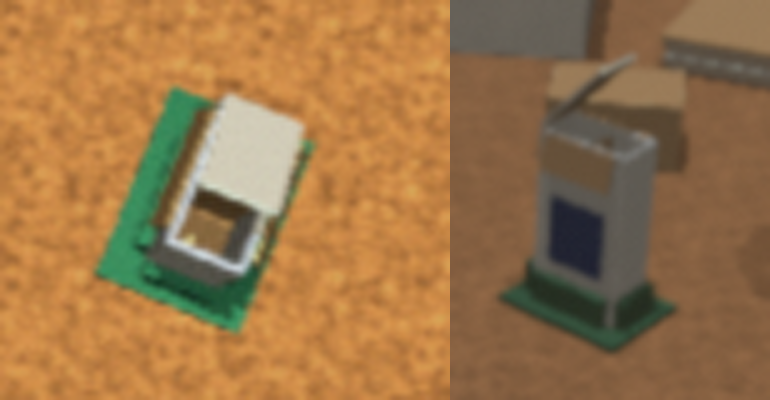

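The crop shows the flap's hinge end at crop (265,110) top right, i.e. roughly world +x, with the near cell open at (205,225). The cradle corners are visible.

```bash
python3 - <<'E'
from h import *
for n in('top','side'):
    P=np.load(n+'P.npy');I=cv2.imread(f'pics/{n}0.png');H=cv2.cvtColor(I,cv2.COLOR_BGR2HSV)
    z=P[...,2]; m=(P[...,0]>.42)&(P[...,0]<.6)&(P[...,1]>-.22)&(P[...,1]<-.06)
    for lab,mm in (('cradle',m&(z<.04)&(H[...,0]>50)&(H[...,0]<95)&(H[...,1]>80)),('flap',m&(z>.142)),('rim',m&(z>.1285)&(z<.136)),('body',m&(z>.05)&(z<.136))):
        q=P[mm];r=cv2.minAreaRect(q[:,:2].astype(np.float32)*1000)
        print(n,lab,mm.sum(),np.round(r[0],1),np.round(r[1],1),round(r[2],1),'z',np.percentile(q[:,2],[5,50,95]).round(3))
        if lab=='cradle': print(cv2.boxPoints(r).round(1).tolist())
        if lab=='flap':
            print(cv2.boxPoints(r).round(1).tolist())
            k=np.linalg.svd(q-q.mean(0))[2][2];k*=np.sign(k[2]);print(' mean',q.mean(0),'normal',k.round(3),'tilt',np.arccos(k[2]),'yaw',np.degrees(np.arctan2(k[1],k[0])))
            e=(q-q.mean(0))@k;print(e.std(),q[np.argmax(q[:,2])])
        if lab=='rim' and n=='side': print((q*1000).round(0).tolist())
E
```

```text
top cradle 440 [ 525.3 -138.3] [72.5 99.3] 68.1 z [0.001 0.005 0.028]
[[465.70001220703125, -153.5], [557.9000244140625, -190.39999389648438], [584.9000244140625, -123.0999984741211], [492.70001220703125, -86.19999694824219]]
top flap 288 [ 533.1 -142.5] [35.1 41.9] 68.0 z [0.145 0.168 0.186]
[[507.1000061035156, -151.0], [546.0, -166.60000610351562], [559.0999755859375, -134.10000610351562], [520.2000122070312, -118.4000015258789]]
 mean [ 0.53171747 -0.14208881  0.16655374] normal [ 0.684 -0.288  0.67 ] tilt 0.836753492736952 yaw -22.850570889443375
0.0010387025156508595 [ 0.52064589 -0.11927536  0.18855759]
top rim 140 [ 525.5 -139.5] [43.1 70.4] 68.1 z [0.129 0.132 0.135]
top body 365 [ 525.3 -139.5] [52.4 70.5] 67.4 z [0.063 0.122 0.134]
side cradle 70 [ 527.  -108.3] [95.4 40.2] 0.3 z [0.003 0.005 0.006]
[[479.20001220703125, -88.4000015258789], [479.3999938964844, -128.60000610351562], [574.7999877929688, -128.1999969482422], [574.5999755859375, -87.9000015258789]]
side flap 71 [ 531.2 -140.3] [37.4 39.3] 68.4 z [0.145 0.169 0.185]
[[506.1000061035156, -150.5], [542.5999755859
[... 2620 characters left out ...]
130.0], [520.0, -114.0, 132.0], [518.0, -115.0, 132.0], [516.0, -117.0, 131.0], [513.0, -116.0, 132.0], [496.0, -124.0, 131.0], [494.0, -125.0, 131.0], [492.0, -128.0, 130.0], [520.0, -114.0, 129.0], [517.0, -114.0, 130.0], [515.0, -114.0, 130.0], [512.0, -111.0, 132.0], [509.0, -112.0, 132.0], [507.0, -113.0, 132.0], [504.0, -114.0, 132.0], [500.0, -116.0, 132.0], [498.0, -118.0, 131.0], [495.0, -120.0, 131.0], [493.0, -122.0, 130.0], [509.0, -112.0, 129.0], [506.0, -108.0, 131.0], [504.0, -114.0, 129.0], [501.0, -112.0, 130.0], [499.0, -112.0, 131.0], [496.0, -114.0, 130.0], [500.0, -109.0, 129.0], [498.0, -111.0, 129.0]]
side body 958 [ 525.2 -136.8] [50.2 73.7] 68.7 z [0.055 0.1   0.131]
```

Call:
arm_command --motion '[{"roll": -0.1455,"jaw": 0},{"roll": -0.1455,"jaw": 0},{"roll": -0.1455,"jaw": 0},{"roll": -0.1455,"jaw": 0},{"roll": -0.1455,"jaw": 0},{"roll": -0.1455,"jaw": 0},{"jaw": 0}]'

```text
invalid input at $.motion[0]: expected keys x, y, z, roll, jaw
```

Call:
arm_command --motion '[{"x": 0.03,"y": 0.008,"jaw": 0},{"x": 0.05,"y": 0.0125,"jaw": 0},{"x": 0.05,"y": 0.0125,"jaw": 0},{"x": 0.05,"y": 0.0125,"jaw": 0},{"x": 0.05,"y": 0.0125,"jaw": 0},{"x": 0.05,"y": 0.0125,"jaw": 0},{"x": 0.05,"y": 0.0125,"jaw": 0},{"x": 0.05,"y": 0.0125,"jaw": 0},{"x": 0.05,"y": 0.0125,"jaw": 0},{"x": 0.04,"y": 0.0125,"jaw": 0},{"x": 0.019,"y": 0.0045,"jaw": 0},{"jaw": 0}]'

```text
invalid input at $.motion[0]: expected keys x, y, z, roll, jaw
```

```bash
cat >> h.py <<'E'
def to(*xyz):
    o=robot.get_obs();r=R.from_quat(o['eef_rot']);return (r.inv().apply(np.array(xyz)-o['tcp_pos'])).round(4)
C=np.array([.5252,-.1388]);cx=np.array([.9272,-.3746])
E
python3 - <<'E'
from h import *
o=robot.get_obs();print(o['time'],o['tcp_pos'],R.from_quat(o['eef_rot']).as_matrix().round(3),o['wrist_force'],o['opening'])
print(to(*(C-.06*cx),.155), (o['tcp_pos'][:2]-C)@cx)
E
```

```text
0.1 [ 0.1697275  -0.5228286   0.20099068] [[ 0.951  0.309 -0.   ]
 [ 0.309 -0.951  0.001]
 [ 0.    -0.001 -1.   ]] [ 0.33768331 -0.39018446  0.14849272] 0.08521603831482304
[ 0.4107 -0.2941  0.0465] -0.18573699073456543
```

All five keys are required in every row.

Call:
arm_command --motion '[{"x": 0,"y": 0,"z": 0,"roll": -0.1455,"jaw": 0},{"x": 0,"y": 0,"z": 0,"roll": -0.1455,"jaw": 0},{"x": 0,"y": 0,"z": 0,"roll": -0.1455,"jaw": 0},{"x": 0,"y": 0,"z": 0,"roll": -0.1455,"jaw": 0},{"x": 0,"y": 0,"z": 0,"roll": -0.1455,"jaw": 0},{"x": 0,"y": 0,"z": 0,"roll": -0.1455,"jaw": 0},{"x": 0,"y": 0,"z": 0,"roll": 0,"jaw": 0}]'

```text
time: 0.98
tcp_pos: [0.1698, -0.523, 0.2012]
eef_rot: [0.829, 0.559, 0.0, -0.0]
wrist_force: [-0.6, -0.0, 0.2]
opening: 0.0
grip_force: 0.0
```

Call:
arm_command --motion '[{"x": 0.03,"y": 0.008,"z": 0,"roll": 0,"jaw": 0},{"x": 0.05,"y": 0.0125,"z": 0,"roll": 0,"jaw": 0},{"x": 0.05,"y": 0.0125,"z": 0,"roll": 0,"jaw": 0},{"x": 0.05,"y": 0.0125,"z": 0,"roll": 0,"jaw": 0},{"x": 0.05,"y": 0.0125,"z": 0,"roll": 0,"jaw": 0},{"x": 0.05,"y": 0.0125,"z": 0,"roll": 0,"jaw": 0},{"x": 0.05,"y": 0.0125,"z": 0,"roll": 0,"jaw": 0},{"x": 0.05,"y": 0.0125,"z": 0,"roll": 0,"jaw": 0},{"x": 0.05,"y": 0.0125,"z": 0,"roll": 0,"jaw": 0},{"x": 0.04,"y": 0.0125,"z": 0,"roll": 0,"jaw": 0},{"x": 0.019,"y": 0.0045,"z": 0,"roll": 0,"jaw": 0},{"x": 0,"y": 0,"z": 0,"roll": 0,"jaw": 0}]'

```text
time: 2.48
tcp_pos: [0.4691, -0.1157, 0.2013]
eef_rot: [0.829, 0.559, -0.0, -0.0]
wrist_force: [0.4, -0.6, -0.0]
opening: 0.0
grip_force: 0.0
```

```bash
python3 - <<'E'
from h import *
o=robot.get_obs();print(o['time'],o['tcp_pos'],R.from_quat(o['eef_rot']).as_matrix().round(3),o['wrist_force'],o['opening'])
print(to(*(C-.06*cx),.155), (o['tcp_pos'][:2]-C)@cx)
E
```

```text
2.475 [ 0.46913111 -0.11567356  0.20131588] [[ 0.375  0.927 -0.   ]
 [ 0.927 -0.375  0.   ]
 [ 0.    -0.    -1.   ]] [ 0.41702231 -0.62063171 -0.00507537] 3.844039380328258e-05
[-0.0004  0.0007  0.0463] -0.06065023929271326
```

Call:
arm_command --motion '[{"x": 0,"y": 0,"z": 0.023,"roll": 0,"jaw": 0},{"x": 0,"y": 0,"z": 0.023,"roll": 0,"jaw": 0},{"x": 0,"y": 0.012,"z": 0,"roll": 0,"jaw": 0},{"x": 0,"y": 0.012,"z": 0,"roll": 0,"jaw": 0},{"x": 0,"y": 0.012,"z": 0,"roll": 0,"jaw": 0},{"x": 0,"y": 0.012,"z": 0,"roll": 0,"jaw": 0},{"x": 0,"y": 0.012,"z": 0,"roll": 0,"jaw": 0},{"x": 0,"y": 0.012,"z": 0,"roll": 0,"jaw": 0},{"x": 0,"y": 0.012,"z": 0,"roll": 0,"jaw": 0},{"x": 0,"y": 0.012,"z": 0,"roll": 0,"jaw": 0},{"x": 0,"y": 0.012,"z": 0,"roll": 0,"jaw": 0}]'

```text
time: 3.85
tcp_pos: [0.5698, -0.1573, 0.1554]
eef_rot: [0.829, 0.559, -0.0, -0.0]
wrist_force: [0.4, -0.6, 1.1]
opening: -0.0003
grip_force: 0.0
```

Call:
arm_command --motion '[{"x": 0,"y": 0.012,"z": 0,"roll": 0,"jaw": 0},{"x": 0,"y": 0.012,"z": 0,"roll": 0,"jaw": 0},{"x": 0,"y": 0.01,"z": 0,"roll": 0,"jaw": 0},{"x": 0,"y": 0.01,"z": 0,"roll": 0,"jaw": 0},{"x": 0,"y": 0,"z": 0.008,"roll": 0,"jaw": 0},{"x": 0,"y": 0,"z": 0.007,"roll": 0,"jaw": 0},{"x": 0,"y": 0,"z": 0,"roll": 0,"jaw": 0}]'

```text
time: 4.72
tcp_pos: [0.6092, -0.1732, 0.1397]
eef_rot: [0.829, 0.559, -0.0, -0.001]
wrist_force: [-0.1, 0.4, 0.0]
opening: 0.0003
grip_force: 0.0
```

```bash
python3 - <<'E'
from h import *
s=snap('side','side1');o=robot.get_obs();print(o['time'],o['tcp_pos'],o['wrist_force'],(o['tcp_pos'][:2]-C)@cx)
cv2.imwrite('pics/c1.png',cv2.resize(s['image'][120:250,250:400],(600,520),interpolation=2))
E
```

```text
4.775 [ 0.60948158 -0.17334024  0.14027554] [ 0.63205374 -0.28372363  0.77880913] 0.09108465486641366
```

View pics/c1.png

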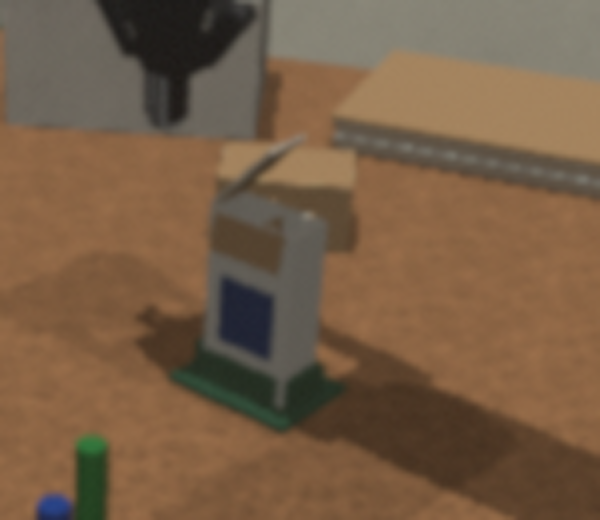

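The flap is untouched, still at its original angle (crop (230,195)–(300,140)). The gripper sits at crop (165,115), so my positions don't agree with the arm. I'll check by projecting the TCP into both views.

```bash
python3 - <<'E'
from h import *
o=robot.get_obs();X=o['tcp_pos']
for n in('side','top'):
    s=snap(n,n+'2');K=s['K']
    for lab,p in(('tcp',X),('hinge',np.r_[C+.0345*cx,.134]),('body',X+[0,0,.08])):
        c=s['R'].T@(p-s['origin']);u=K@c/c[2];print(n,lab,u[:2].round(1),'depth exp',c[2].round(3),end=' ')
        a,b=int(round(u[1])),int(round(u[0]));print('meas',s['depth'][a-2:a+3,b-2:b+3].min(), s['depth'][a,b])
    P=s['P'];q=(np.abs(P[...,0]-X[0])<.06)&(np.abs(P[...,1]-X[1])<.06)&(P[...,2]>.1)
    if q.any(): Q=P[q];print(q.sum(),Q[np.argsort(Q[:,2])[:5]].round(3).tolist(),Q.mean(0))
cv2.imwrite('pics/c2.png',np.hstack([cv2.resize(cv2.imread('pics/top2.png')[130:300,250:420],(500,500)),]))
E
```

```text
side tcp [290.3 160.2] depth exp 1.051 meas 1.3828076 1.4036931
side hinge [306.3 168.3] depth exp 1.022 meas 0.0 0.99850935
side body [291.1 132.2] depth exp 1.01 meas 0.98129696 0.99230045
2606 [[0.553, -0.131, 0.1], [0.56, -0.134, 0.101], [0.55, -0.131, 0.101], [0.563, -0.135, 0.103], [0.563, -0.137, 0.105]] [ 0.60637444 -0.14933125  0.30877995]
top tcp [352.7 197.1] depth exp 0.952 meas 0.7633114 0.78671837
top hinge [342.5 221.5] depth exp 0.951 meas 0.5863134 0.58893174
top body [358.7 189.8] depth exp 0.873 meas 0.0 0.7149801
5183 [[0.606, -0.163, 0.173], [0.605, -0.164, 0.179], [0.601, -0.163, 0.185], [0.6, -0.157, 0.214], [0.593, -0.154, 0.22]] [ 0.59809989 -0.16919903  0.45077032]
```

View pics/c2.png

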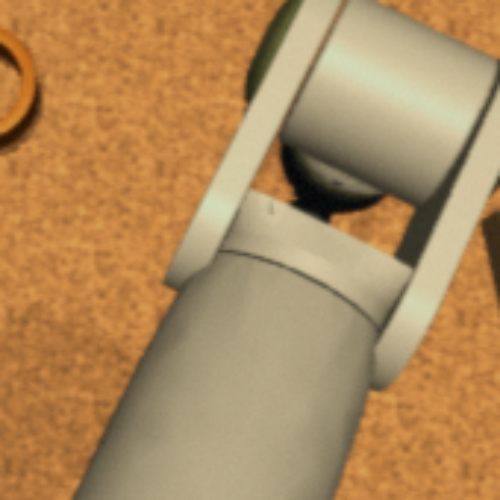

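The fingertip appears at side pixel (291,151), where the reported TCP projects to (290,160). So the finger seems about 25 mm higher than reported. I'll measure it with depth.

```bash
python3 - <<'E'
from h import *
s=snap('side');P=s['P'];I=s['image']
for v in range(128,164,3):
    print(v,[(tuple(P[v,u].round(3)),int(I[v,u].mean())) for u in (287,291,295)])
m=(P[...,0]>.42)&(P[...,0]<.65)&(P[...,1]>-.22)&(P[...,1]<-.06)&(P[...,2]>.142)
for u in range(300,335,4):
    vs=[v for v in range(140,180) if m[v,u]];print(u,vs[:1],[P[v,u].round(3).tolist() for v in vs[:2]])
w=snap('wrist','wrist2');print(w['origin'],robot.get_obs()['tcp_pos'])
E
```

```text
128 [((np.float64(0.617), np.float64(-0.16), np.float64(0.235)), 29), ((np.float64(0.604), np.float64(-0.155), np.float64(0.238)), 29), ((np.float64(0.595), np.float64(-0.16), np.float64(0.238)), 28)]
131 [((np.float64(0.619), np.float64(-0.166), np.float64(0.225)), 28), ((np.float64(0.605), np.float64(-0.159), np.float64(0.229)), 27), ((np.float64(0.601), np.float64(-0.179), np.float64(0.223)), 27)]
134 [((np.float64(0.618), np.float64(-0.165), np.float64(0.217)), 28), ((np.float64(0.605), np.float64(-0.158), np.float64(0.221)), 29), ((np.float64(0.593), np.float64(-0.156), np.float64(0.223)), 27)]
137 [((np.float64(0.619), np.float64(-0.168), np.float64(0.208)), 39), ((np.float64(0.603), np.float64(-0.152), np.float64(0.215)), 29), ((np.float64(0.594), np.float64(-0.158), np.float64(0.214)), 28)]
140 [((np.float64(0.617), np.float64(-0.164), np.float64(0.201)), 54), ((np.float64(0.605), np.float64(-0.162), np.float64(0.203)), 55), ((np.float64(0.598), np.float64(-0.174), np.float64(0.2)), 31)]
143 [((np.float64(0.618), np.float64(-0.166), np.float64(0.192)), 54), ((np.float64(0.605
[... 1039 characters left out ...]
oat64(-0.001)), 104), ((np.float64(0.696), np.float64(-0.504), np.float64(0.0)), 105)]
161 [((np.float64(0.717), np.float64(-0.473), np.float64(-0.002)), 106), ((np.float64(0.701), np.float64(-0.471), np.float64(0.001)), 102), ((np.float64(0.688), np.float64(-0.479), np.float64(-0.0)), 104)]
300 [] []
304 [] []
308 [165] [[0.547, -0.131, 0.154], [0.547, -0.131, 0.151]]
312 [162] [[0.536, -0.126, 0.166], [0.536, -0.126, 0.163]]
316 [158] [[0.526, -0.123, 0.18], [0.525, -0.123, 0.177]]
320 [156] [[0.517, -0.129, 0.185], [0.517, -0.13, 0.181]]
324 [154] [[0.511, -0.146, 0.184], [0.51, -0.143, 0.183]]
328 [] []
332 [] []
[ 0.636952   -0.10455171  0.31393567] [ 0.6098368  -0.17353407  0.14088477]
```

View pics/wrist2.png

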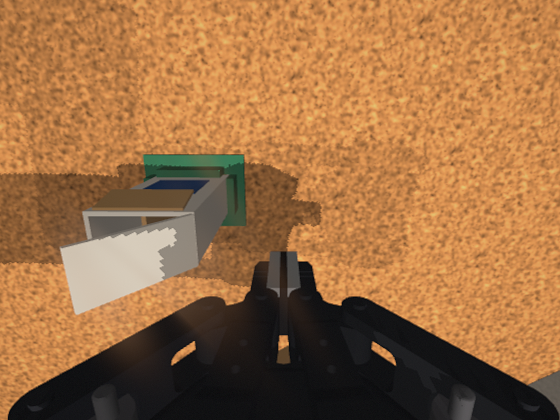

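The wrist view shows the flap at (130,265), unmoved, and the fingertips at (283,255), clear of it. The depth puts the real fingertips near z=0.170, while TCP z reads 0.140. So the true tips lie about 29 mm behind the reported TCP. I'll correct for that and repeat the push lower.

Call:
arm_command --motion '[{"x": 0,"y": 0,"z": -0.03,"roll": 0,"jaw": 0},{"x": 0,"y": 0,"z": -0.03,"roll": 0,"jaw": 0},{"x": 0,"y": -0.03,"z": 0,"roll": 0,"jaw": 0},{"x": 0,"y": -0.03,"z": 0,"roll": 0,"jaw": 0},{"x": 0,"y": -0.03,"z": 0,"roll": 0,"jaw": 0},{"x": 0,"y": -0.03,"z": 0,"roll": 0,"jaw": 0},{"x": 0,"y": -0.03,"z": 0,"roll": 0,"jaw": 0},{"x": 0,"y": 0,"z": 0.026,"roll": 0,"jaw": 0},{"x": 0,"y": 0,"z": 0.026,"roll": 0,"jaw": 0},{"x": 0,"y": 0,"z": 0.026,"roll": 0,"jaw": 0},{"x": 0,"y": 0,"z": 0,"roll": 0,"jaw": 0}]'

```text
time: 6.35
tcp_pos: [0.47, -0.117, 0.1217]
eef_rot: [0.829, 0.559, -0.001, -0.001]
wrist_force: [-0.8, -0.8, 1.0]
opening: 0.0001
grip_force: 0.0
```

```bash
python3 - <<'E'
from h import *
s=snap('side');P=s['P'];X=robot.get_obs()['tcp_pos']
print(X,(X[:2]-C)@cx)
q=(np.linalg.norm(P[...,:2]-X[:2],axis=-1)<.025)&(P[...,2]>.08)&(P[...,2]<.25);Q=P[q]
z=np.sort(Q[:,2]);print(q.sum(),z[:8].round(4),'offset',z[2]-X[2])
l=Q[Q[:,2]<z[0]+.03];print(l.min(0),l.max(0),((l[:,:2]-X[:2])@cx).min(),((l[:,:2]-X[:2])@cx).max())
E
```

```text
[ 0.47072055 -0.11734012  0.12283296] -0.058552213670974115
578 [0.0814 0.0815 0.0827 0.0839 0.0844 0.0874 0.0875 0.0876] offset -0.04009684854409298
[ 0.48594076 -0.1368348   0.0813845 ] [ 0.49527154 -0.11714061  0.11044636] 0.021414883276181663 0.024454584682329594
```

Call:
arm_command --motion '[{"x": 0,"y": 0.012,"z": 0,"roll": 0,"jaw": 0},{"x": 0,"y": 0.012,"z": 0,"roll": 0,"jaw": 0},{"x": 0,"y": 0.012,"z": 0,"roll": 0,"jaw": 0},{"x": 0,"y": 0.012,"z": 0,"roll": 0,"jaw": 0},{"x": 0,"y": 0.012,"z": 0,"roll": 0,"jaw": 0},{"x": 0,"y": 0.012,"z": 0,"roll": 0,"jaw": 0},{"x": 0,"y": 0.012,"z": 0,"roll": 0,"jaw": 0},{"x": 0,"y": 0.012,"z": 0,"roll": 0,"jaw": 0},{"x": 0,"y": 0.012,"z": 0,"roll": 0,"jaw": 0},{"x": 0,"y": 0.012,"z": 0,"roll": 0,"jaw": 0},{"x": 0,"y": 0.01,"z": 0,"roll": 0,"jaw": 0},{"x": 0,"y": 0,"z": 0,"roll": 0,"jaw": 0}]'

```text
time: 7.9
tcp_pos: [0.5918, -0.1663, 0.1221]
eef_rot: [0.829, 0.559, -0.0, -0.0]
wrist_force: [-0.3, -0.1, -0.2]
opening: -0.0002
grip_force: 0.0
```

```bash
cat > flap.py <<'E'
from h import *
s=snap('side');P=s['P'];X=robot.get_obs()['tcp_pos']
print(X,(X[:2]-C)@cx)
d=P[...,:2]-C;a=d@cx;b=d@np.array([-cx[1],cx[0]])
m=(abs(b)<.024)&(a>.02)&(a<.12)&(P[...,2]>.1)&(P[...,2]<.21)
I=s['image'].mean(-1)
w=m&(I>95)&(a>.03);print('white a,z',w.sum(),[(round(x,3),round(y,3)) for x,y in sorted(zip(a[w],P[...,2][w]))[::max(1,w.sum()//14)]])
k=m&(I<70);z=P[...,2][k]
if k.any():print('dark tip',np.sort(z)[:6].round(4))
E
python3 flap.py
```

```text
[ 0.59136654 -0.16605699  0.12220747] 0.07156008359105424
white a,z 11 [(np.float64(0.037), np.float64(0.138)), (np.float64(0.043), np.float64(0.138)), (np.float64(0.044), np.float64(0.138)), (np.float64(0.045), np.float64(0.141)), (np.float64(0.047), np.float64(0.14)), (np.float64(0.051), np.float64(0.141)), (np.float64(0.053), np.float64(0.141)), (np.float64(0.055), np.float64(0.144)), (np.float64(0.066), np.float64(0.145)), (np.float64(0.096), np.float64(0.157)), (np.float64(0.097), np.float64(0.159))]
dark tip [0.1131 0.1165 0.1203 0.1222 0.1237 0.1248]
```

The flap is at about 2.8 rad. I'll press it a little flatter and then retreat up.

Call:
arm_command --motion '[{"x": 0,"y": 0.01,"z": 0.004,"roll": 0,"jaw": 0},{"x": 0,"y": 0.004,"z": 0.006,"roll": 0,"jaw": 0},{"x": 0,"y": 0,"z": 0.005,"roll": 0,"jaw": 0},{"x": 0,"y": 0,"z": 0,"roll": 0,"jaw": 0},{"x": 0,"y": 0,"z": -0.03,"roll": 0,"jaw": 0},{"x": 0,"y": 0,"z": -0.05,"roll": 0,"jaw": 0},{"x": 0,"y": 0,"z": 0,"roll": 0,"jaw": 0.5}]'

```text
time: 8.82
tcp_pos: [0.6056, -0.1718, 0.1919]
eef_rot: [0.829, 0.559, 0.002, 0.004]
wrist_force: [0.6, 0.0, -0.5]
opening: 0.0169
grip_force: 0.0
```

```bash
python3 flap.py; python3 - <<'E'
from h import *
o=robot.get_obs();print(o['tcp_pos'],o['wrist_force'])
s=snap('side');P=s['P'];X=o['tcp_pos']
print(to(.5406,.251,.19))
q=(np.linalg.norm(P[...,:2]-X[:2],axis=-1)<.06)&(P[...,2]>.165)&(P[...,2]<.26);z=np.sort(P[q][:,2]);print('tip-tcp',z[:6]-X[2],o['opening'])
E
```

```text
[ 0.60464694 -0.17140657  0.18919185] 0.0858776261529575
white a,z 13 [(np.float64(0.052), np.float64(0.135)), (np.float64(0.059), np.float64(0.136)), (np.float64(0.07), np.float64(0.136)), (np.float64(0.096), np.float64(0.133)), (np.float64(0.096), np.float64(0.136)), (np.float64(0.098), np.float64(0.136)), (np.float64(0.099), np.float64(0.135)), (np.float64(0.099), np.float64(0.137)), (np.float64(0.101), np.float64(0.136)), (np.float64(0.101), np.float64(0.134)), (np.float64(0.101), np.float64(0.135)), (np.float64(0.101), np.float64(0.134)), (np.float64(0.103), np.float64(0.135))]
dark tip [0.1136 0.1165 0.1172 0.119  0.1208 0.1234]
[ 0.60464694 -0.17140657  0.18919185] [-0.17824418 -0.58049819  0.06310379]
[ 0.3677 -0.2169 -0.0025]
tip-tcp [0.02989907 0.03044904 0.03048824 0.03057945 0.03078747 0.03118254] 0.02458721309144253
```

Call:
arm_command --motion '[{"x": 0.0277,"y": -0.0169,"z": 0,"roll": 0,"jaw": 0.5},{"x": 0.045,"y": -0.026,"z": 0,"roll": 0,"jaw": 0.5},{"x": 0.045,"y": -0.026,"z": 0,"roll": 0,"jaw": 0.5},{"x": 0.045,"y": -0.026,"z": 0,"roll": 0,"jaw": 0.5},{"x": 0.045,"y": -0.026,"z": 0,"roll": 0,"jaw": 0.5},{"x": 0.045,"y": -0.026,"z": 0,"roll": 0,"jaw": 0.5},{"x": 0.045,"y": -0.026,"z": 0,"roll": 0,"jaw": 0.5},{"x": 0.045,"y": -0.026,"z": 0,"roll": 0,"jaw": 0.5},{"x": 0.025,"y": -0.018,"z": 0,"roll": 0,"jaw": 0.5},{"x": 0,"y": 0,"z": 0,"roll": 0,"jaw": 0.5},{"x": 0,"y": 0,"z": 0,"roll": 0,"jaw": 0.5}]'

```text
time: 10.3
tcp_pos: [0.5407, 0.2502, 0.1866]
eef_rot: [0.829, 0.559, -0.001, -0.0]
wrist_force: [-0.4, -0.4, -0.3]
opening: 0.0427
grip_force: 0.0
```

```bash
python3 - <<'E'
from h import *
o=robot.get_obs();print(o['tcp_pos'],o['opening'],to(.5406,.251,.066))
print('J',o['qpos'].round(2))
s=snap('wrist','wrist3');I=s['image'];P=s['P'];H=cv2.cvtColor(I,cv2.COLOR_BGR2HSV)
for c,(lo,hi) in dict(red=(0,4),blue=(105,130),green=(50,75)).items():
    m=(H[...,0]>=lo)&(H[...,0]<=hi)&(H[...,1]>150)&(H[...,2]>60)&(P[...,2]>.121)&(P[...,2]<.135)
    if m.sum()>5:
        r=cv2.minEnclosingCircle(P[m][:,:2].astype(np.float32)*1000);print(c,m.sum(),P[m].mean(0).round(4),np.round(r[0],1),round(r[1],1))
E
```

```text
[0.54071198 0.25019818 0.18661882] 0.04274167735894362 [ 0.0009 -0.0003  0.1206]
J [ 0.24  0.47  1.19 -0.    1.48  0.62]
red 373 [0.5422 0.2521 0.1254] [542.2 251.3] 9.0
blue 322 [0.5434 0.1978 0.1253] [543.1 196.7] 8.9
green 115 [0.5403 0.1438 0.1252] [542.3 142.8] 8.0
```

Call:
arm_command --motion '[{"x": 0.002,"y": 0.001,"z": 0.03,"roll": 0,"jaw": 0.5},{"x": 0,"y": 0,"z": 0.035,"roll": 0,"jaw": 0.5},{"x": 0,"y": 0,"z": 0.035,"roll": 0,"jaw": 0.5},{"x": 0,"y": 0,"z": 0.02,"roll": 0,"jaw": 0.5},{"x": 0,"y": 0,"z": 0,"roll": 0,"jaw": 0},{"x": 0,"y": 0,"z": 0,"roll": 0,"jaw": 0},{"x": 0,"y": 0,"z": 0,"roll": 0,"jaw": 0},{"x": 0,"y": 0,"z": 0,"roll": 0,"jaw": 0},{"x": 0,"y": 0,"z": 0,"roll": 0,"jaw": 0}]'

```text
time: 11.48
tcp_pos: [0.5426, 0.2524, 0.0678]
eef_rot: [0.829, 0.559, 0.0, 0.0]
wrist_force: [0.2, -0.5, -0.3]
opening: 0.0162
grip_force: 58.5
```

Call:
arm_command --motion '[{"x": 0,"y": 0,"z": -0.02,"roll": 0,"jaw": 0},{"x": 0,"y": 0,"z": -0.035,"roll": 0,"jaw": 0},{"x": 0,"y": 0,"z": -0.04,"roll": 0,"jaw": 0},{"x": 0,"y": 0,"z": -0.04,"roll": 0,"jaw": 0},{"x": 0,"y": 0,"z": -0.025,"roll": 0,"jaw": 0},{"x": 0,"y": 0,"z": 0,"roll": 0,"jaw": 0}]'

```text
time: 12.22
tcp_pos: [0.5431, 0.2526, 0.2291]
eef_rot: [0.829, 0.559, 0.002, 0.001]
wrist_force: [0.2, -1.6, -1.6]
opening: 0.0161
grip_force: 58.5
```

```bash
cat > look.py <<'E'
from h import *
import sys
c,cell=sys.argv[1],float(sys.argv[2])
o=robot.get_obs();X=o['tcp_pos'];print(o['time'],X,o['opening'])
s=snap('side');P=s['P'];I=s['image'].astype(int);d=np.linalg.norm(P[...,:2]-X[:2],axis=-1)
m=(d<.03)&(P[...,2]<X[2]+.03)
H=cv2.cvtColor(s['image'],cv2.COLOR_BGR2HSV);lo,hi=dict(red=(0,5),blue=(105,130))[c]
m&=(P[...,2]>.06)
Q=P[m];z=np.sort(Q[:,2]);print('foot z',z[:4].round(4),'n',m.sum())
zb=z[2];cam=np.array(s['origin'])[:2]
for a,b in((.02,.04),(.06,.09)):
    k=Q[(Q[:,2]>zb+a)&(Q[:,2]<zb+b)];n=cam-k[:,:2].mean(0);n/=np.linalg.norm(n)
    # near surface of a 9 mm cylinder: mean visible offset ~ 9*pi/4
    e=k[:,:2].mean(0)-n*.0071;print(a,len(k),'axis xy',e.round(4),'rel tcp',(e-X[:2]).round(4))
t=C+cell*cx;print('move to cell',to(*t,X[2]))
E
python3 look.py red -0.0165
```

```text
12.225 [0.54311125 0.25262643 0.22914751] 0.016129295268261838
foot z [0.1661 0.1682 0.1683 0.1688] n 443
0.02 89 axis xy [0.5415 0.2529] rel tcp [-0.0016  0.0003]
0.06 150 axis xy [0.5419 0.2533] rel tcp [-0.0012  0.0007]
move to cell [-0.3692  0.114  -0.0019]
```

Call:
arm_command --motion '[{"x": -0.025,"y": 0.008,"z": 0,"roll": 0,"jaw": 0},{"x": -0.042,"y": 0.013,"z": 0,"roll": 0,"jaw": 0},{"x": -0.042,"y": 0.013,"z": 0,"roll": 0,"jaw": 0},{"x": -0.042,"y": 0.013,"z": 0,"roll": 0,"jaw": 0},{"x": -0.042,"y": 0.013,"z": 0,"roll": 0,"jaw": 0},{"x": -0.042,"y": 0.013,"z": 0,"roll": 0,"jaw": 0},{"x": -0.042,"y": 0.013,"z": 0,"roll": 0,"jaw": 0},{"x": -0.042,"y": 0.013,"z": 0,"roll": 0,"jaw": 0},{"x": -0.035,"y": 0.011,"z": 0,"roll": 0,"jaw": 0},{"x": -0.015,"y": 0.005,"z": 0,"roll": 0,"jaw": 0},{"x": 0,"y": 0,"z": 0,"roll": 0,"jaw": 0},{"x": 0,"y": 0,"z": 0,"roll": 0,"jaw": 0}]'

```text
time: 13.78
tcp_pos: [0.5109, -0.1316, 0.2272]
eef_rot: [0.829, 0.56, -0.0, -0.0]
wrist_force: [0.3, 0.1, 0.4]
opening: 0.0163
grip_force: 58.5
```

```bash
sed -i 's/P\[...,2\]>.06/P[...,2]>.145/' look.py; python3 look.py red -0.0165; python3 - <<'E'
from h import *
s=snap('side','side4');w=snap('wrist','w4')
a=cv2.resize(s['image'][70:250,240:400],(445,500));b=cv2.resize(w['image'][60:420,150:400],(347,500));cv2.imwrite('pics/c4.png',np.hstack([a,b]))
E
```

```text
13.775 [ 0.51092154 -0.13164258  0.22717311] 0.016297469447910273
foot z [0.1646 0.1652 0.1659 0.166 ] n 238
0.02 51 axis xy [ 0.5085 -0.1317] rel tcp [-0.0025 -0.    ]
0.06 81 axis xy [ 0.5091 -0.1313] rel tcp [-0.0018  0.0003]
move to cell [-0.0014 -0.0006  0.0002]
```

View pics/c4.png

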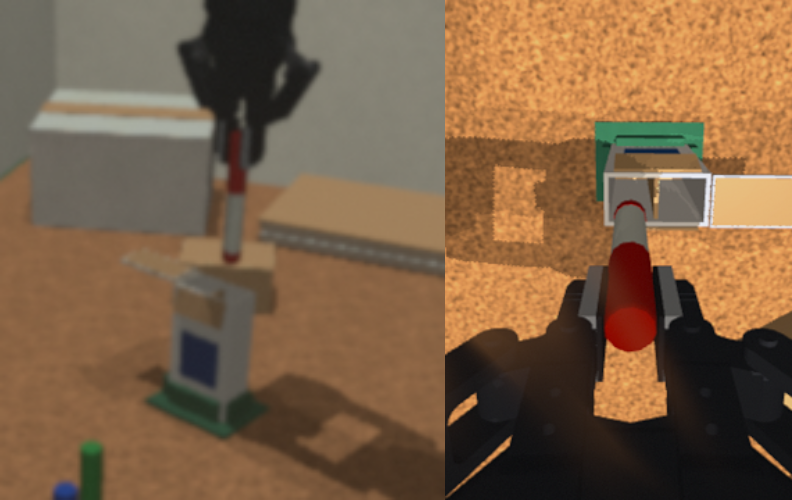

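The red marker hangs above the near cell: in the wrist crop the foot at (630,210) sits inside the left cell. The flap lies flat at (750,205).

Call:
arm_command --motion '[{"x": -0.001,"y": 0.001,"z": 0.02,"roll": 0,"jaw": 0},{"x": 0,"y": 0,"z": 0.015,"roll": 0,"jaw": 0},{"x": 0,"y": 0,"z": 0.015,"roll": 0,"jaw": 0},{"x": 0,"y": 0,"z": 0.015,"roll": 0,"jaw": 0},{"x": 0,"y": 0,"z": 0,"roll": 0,"jaw": 0}]'

```text
time: 14.55
tcp_pos: [0.5111, -0.1333, 0.1619]
eef_rot: [0.829, 0.56, -0.0, -0.001]
wrist_force: [0.6, -0.4, -0.5]
opening: 0.0165
grip_force: 58.5
```

Call:
arm_command --motion '[{"x": 0,"y": 0,"z": 0.015,"roll": 0,"jaw": 0},{"x": 0,"y": 0,"z": 0.015,"roll": 0,"jaw": 0},{"x": 0,"y": 0,"z": 0.015,"roll": 0,"jaw": 0},{"x": 0,"y": 0,"z": 0.003,"roll": 0,"jaw": 0},{"x": 0,"y": 0,"z": 0,"roll": 0,"jaw": 0}]'

```text
time: 15.18
tcp_pos: [0.5118, -0.1341, 0.1152]
eef_rot: [0.829, 0.559, 0.0, 0.0]
wrist_force: [0.6, -0.4, -1.2]
opening: 0.0159
grip_force: 58.5
```

Call:
arm_command --motion '[{"x": 0,"y": 0,"z": 0,"roll": 0,"jaw": 0.4},{"x": 0,"y": 0,"z": 0,"roll": 0,"jaw": 0.4},{"x": 0,"y": 0,"z": 0,"roll": 0,"jaw": 0.4},{"x": 0,"y": 0,"z": 0,"roll": 0,"jaw": 0.4},{"x": 0,"y": 0,"z": -0.03,"roll": 0,"jaw": 0.4},{"x": 0,"y": 0,"z": -0.05,"roll": 0,"jaw": 0.4},{"x": 0,"y": 0,"z": 0,"roll": 0,"jaw": 0.5}]'

```text
time: 16.05
tcp_pos: [0.5129, -0.1348, 0.198]
eef_rot: [0.829, 0.559, 0.002, 0.003]
wrist_force: [-0.1, -0.5, -0.2]
opening: 0.0426
grip_force: 0.0
```

```bash
cat > cell.py <<'E'
from h import *
o=robot.get_obs();X=o['tcp_pos'];print(o['time'],X,o['opening'])
s=snap('wrist','wl');P=s['P'];H=cv2.cvtColor(s['image'],cv2.COLOR_BGR2HSV)
d=P[...,:2]-C;a=d@cx;b=d@np.array([-cx[1],cx[0]])
for c,(lo,hi) in dict(red=(0,4),blue=(105,130)).items():
    m=(H[...,0]>=lo)&(H[...,0]<=hi)&(H[...,1]>150)&(H[...,2]>25)&(abs(a)<.04)&(abs(b)<.03)
    if m.sum()>5: print(c,m.sum(),'a,b',a[m].mean().round(4),b[m].mean().round(4),'z',np.percentile(P[m][:,2],[5,50,95]).round(3))
print('to blue',to(.5432,.1972,X[2]))
E
python3 cell.py
```

```text
16.05 [ 0.51290357 -0.13476345  0.19796161] 0.04263502227407102
red 439 a,b -0.0172 0.0015 z [0.109 0.128 0.13 ]
blue 125 a,b 0.0007 0.0176 z [0.048 0.054 0.061]
to blue [ 0.3191 -0.0952 -0.0026]
```

Red is standing in the near cell, with its cap top at z=0.128 as expected. Next is blue.

Call:
arm_command --motion '[{"x": 0.026,"y": -0.0072,"z": 0,"roll": 0,"jaw": 0.5},{"x": 0.04,"y": -0.012,"z": 0,"roll": 0,"jaw": 0.5},{"x": 0.045,"y": -0.0135,"z": 0,"roll": 0,"jaw": 0.5},{"x": 0.045,"y": -0.0135,"z": 0,"roll": 0,"jaw": 0.5},{"x": 0.045,"y": -0.0135,"z": 0,"roll": 0,"jaw": 0.5},{"x": 0.045,"y": -0.0135,"z": 0,"roll": 0,"jaw": 0.5},{"x": 0.045,"y": -0.0135,"z": 0,"roll": 0,"jaw": 0.5},{"x": 0.028,"y": -0.0085,"z": 0,"roll": 0,"jaw": 0.5},{"x": 0,"y": 0,"z": 0,"roll": 0,"jaw": 0.5},{"x": 0,"y": 0,"z": 0,"roll": 0,"jaw": 0.5}]'

```text
time: 17.35
tcp_pos: [0.5424, 0.1967, 0.1936]
eef_rot: [0.829, 0.559, -0.001, -0.0]
wrist_force: [0.3, -0.1, -0.4]
opening: 0.0426
grip_force: 0.0
```

```bash
python3 - <<'E'
from h import *
o=robot.get_obs();print(o['tcp_pos'],o['opening'])
s=snap('wrist');I=s['image'];P=s['P'];H=cv2.cvtColor(I,cv2.COLOR_BGR2HSV)
m=(H[...,0]>=105)&(H[...,0]<=130)&(H[...,1]>150)&(H[...,2]>60)&(P[...,2]>.121)&(P[...,2]<.135)
r=cv2.minEnclosingCircle(P[m][:,:2].astype(np.float32)*1000);print(m.sum(),P[m].mean(0),r,to(r[0][0]/1000,r[0][1]/1000,.067))
E
```

```text
[0.54241322 0.19670544 0.19363735] 0.04262562318697191
349 [0.543477   0.19708313 0.12542918] ((543.3642578125, 196.24307250976562), 8.974570274353027) [0.0003 0.0009 0.1269]
```

Call:
arm_command --motion '[{"x": 0,"y": 0.001,"z": 0.032,"roll": 0,"jaw": 0.5},{"x": 0,"y": 0,"z": 0.04,"roll": 0,"jaw": 0.5},{"x": 0,"y": 0,"z": 0.035,"roll": 0,"jaw": 0.5},{"x": 0,"y": 0,"z": 0.02,"roll": 0,"jaw": 0.5},{"x": 0,"y": 0,"z": 0,"roll": 0,"jaw": 0},{"x": 0,"y": 0,"z": 0,"roll": 0,"jaw": 0},{"x": 0,"y": 0,"z": 0,"roll": 0,"jaw": 0},{"x": 0,"y": 0,"z": 0,"roll": 0,"jaw": 0},{"x": 0,"y": 0,"z": 0,"roll": 0,"jaw": 0}]'

```text
time: 18.52
tcp_pos: [0.5437, 0.197, 0.0678]
eef_rot: [0.829, 0.559, 0.0, 0.0]
wrist_force: [-0.1, 0.6, -0.6]
opening: 0.016
grip_force: 58.5
```

Call:
arm_command --motion '[{"x": 0,"y": 0,"z": -0.02,"roll": 0,"jaw": 0},{"x": 0,"y": 0,"z": -0.035,"roll": 0,"jaw": 0},{"x": 0,"y": 0,"z": -0.04,"roll": 0,"jaw": 0},{"x": 0,"y": 0,"z": -0.04,"roll": 0,"jaw": 0},{"x": 0,"y": 0,"z": -0.025,"roll": 0,"jaw": 0},{"x": 0,"y": 0,"z": 0,"roll": 0,"jaw": 0}]'

```text
time: 19.27
tcp_pos: [0.5442, 0.1971, 0.2292]
eef_rot: [0.829, 0.559, 0.002, 0.001]
wrist_force: [-0.3, -0.2, -0.6]
opening: 0.0159
grip_force: 58.5
```

```bash
python3 look.py blue 0.0165
```

```text
19.275 [0.54423383 0.19710015 0.22919978] 0.01588999262340842
foot z [0.1667 0.167  0.1682 0.1693] n 407
0.02 84 axis xy [0.5431 0.1979] rel tcp [-0.0011  0.0008]
0.06 142 axis xy [0.5428 0.1976] rel tcp [-0.0014  0.0005]
move to cell [-0.3182  0.1252 -0.0018]
```

Call:
arm_command --motion '[{"x": -0.024,"y": 0.009,"z": 0,"roll": 0,"jaw": 0},{"x": -0.038,"y": 0.015,"z": 0,"roll": 0,"jaw": 0},{"x": -0.04,"y": 0.016,"z": 0,"roll": 0,"jaw": 0},{"x": -0.04,"y": 0.016,"z": 0,"roll": 0,"jaw": 0},{"x": -0.04,"y": 0.016,"z": 0,"roll": 0,"jaw": 0},{"x": -0.04,"y": 0.016,"z": 0,"roll": 0,"jaw": 0},{"x": -0.04,"y": 0.016,"z": 0,"roll": 0,"jaw": 0},{"x": -0.036,"y": 0.014,"z": 0,"roll": 0,"jaw": 0},{"x": -0.02,"y": 0.007,"z": 0,"roll": 0,"jaw": 0},{"x": 0,"y": 0,"z": 0,"roll": 0,"jaw": 0},{"x": 0,"y": 0,"z": 0,"roll": 0,"jaw": 0}]'

```text
time: 20.7
tcp_pos: [0.5404, -0.1436, 0.2272]
eef_rot: [0.829, 0.56, -0.0, -0.0]
wrist_force: [0.1, 0.2, -0.3]
opening: 0.0158
grip_force: 58.5
```

```bash
python3 look.py blue 0.0165
```

```text
20.7 [ 0.54035384 -0.14364251  0.22719914] 0.015835891990155535
foot z [0.1646 0.1646 0.1652 0.1667] n 230
0.02 45 axis xy [ 0.5384 -0.1428] rel tcp [-0.002   0.0008]
0.06 82 axis xy [ 0.539  -0.1434] rel tcp [-0.0014  0.0002]
move to cell [-0.0013  0.0006  0.0002]
```

Call:
arm_command --motion '[{"x": -0.002,"y": 0.001,"z": 0.02,"roll": 0,"jaw": 0},{"x": 0,"y": 0,"z": 0.015,"roll": 0,"jaw": 0},{"x": 0,"y": 0,"z": 0.015,"roll": 0,"jaw": 0},{"x": 0,"y": 0,"z": 0.015,"roll": 0,"jaw": 0},{"x": 0,"y": 0,"z": 0,"roll": 0,"jaw": 0}]'

```text
time: 21.38
tcp_pos: [0.5402, -0.1461, 0.1616]
eef_rot: [0.829, 0.56, -0.0, -0.001]
wrist_force: [-1.3, 0.1, 0.0]
opening: 0.0162
grip_force: 58.5
```

Call:
arm_command --motion '[{"x": 0,"y": 0,"z": 0.015,"roll": 0,"jaw": 0},{"x": 0,"y": 0,"z": 0.015,"roll": 0,"jaw": 0},{"x": 0,"y": 0,"z": 0.015,"roll": 0,"jaw": 0},{"x": 0,"y": 0,"z": 0.001,"roll": 0,"jaw": 0},{"x": 0,"y": 0,"z": 0,"roll": 0,"jaw": 0}]'

```text
time: 22.0
tcp_pos: [0.5408, -0.1471, 0.1167]
eef_rot: [0.829, 0.559, 0.0, 0.0]
wrist_force: [-0.4, -0.5, 0.1]
opening: 0.0162
grip_force: 58.5
```

Call:
arm_command --motion '[{"x": 0,"y": 0,"z": 0,"roll": 0,"jaw": 0.4},{"x": 0,"y": 0,"z": 0,"roll": 0,"jaw": 0.4},{"x": 0,"y": 0,"z": 0,"roll": 0,"jaw": 0.4},{"x": 0,"y": 0,"z": 0,"roll": 0,"jaw": 0.4},{"x": 0,"y": 0,"z": -0.03,"roll": 0,"jaw": 0.4},{"x": 0,"y": 0,"z": -0.05,"roll": 0,"jaw": 0.4},{"x": 0,"y": 0,"z": -0.03,"roll": 0,"jaw": 0.4},{"x": 0,"y": 0,"z": 0,"roll": 0,"jaw": 0.4}]'

```text
time: 23.0
tcp_pos: [0.5413, -0.1473, 0.2287]
eef_rot: [0.829, 0.559, 0.001, 0.002]
wrist_force: [0.6, -0.3, -0.5]
opening: 0.0341
grip_force: 0.0
```

```bash
sed -i 's/(abs(b)<.03)/(abs(b)<.016)/' cell.py; python3 cell.py; python3 flap.py
```

```text
23.0 [ 0.54134516 -0.14730851  0.22871224] 0.034091258784613394
red 377 a,b -0.0148 0.0009 z [0.104 0.128 0.13 ]
blue 381 a,b 0.0174 -0.0005 z [0.101 0.128 0.13 ]
to blue [ 0.3201 -0.1266 -0.0021]
[ 0.54027335 -0.14681914  0.2257507 ] 0.016979983809007185
white a,z 152 [(np.float64(0.031), np.float64(0.132)), (np.float64(0.035), np.float64(0.137)), (np.float64(0.037), np.float64(0.136)), (np.float64(0.044), np.float64(0.135)), (np.float64(0.05), np.float64(0.137)), (np.float64(0.056), np.float64(0.137)), (np.float64(0.061), np.float64(0.134)), (np.float64(0.065), np.float64(0.133)), (np.float64(0.069), np.float64(0.136)), (np.float64(0.074), np.float64(0.133)), (np.float64(0.079), np.float64(0.135)), (np.float64(0.082), np.float64(0.135)), (np.float64(0.087), np.float64(0.136)), (np.float64(0.093), np.float64(0.136)), (np.float64(0.096), np.float64(0.137)), (np.float64(0.102), np.float64(0.135))]
dark tip [0.1268]
```

View pics/wl.png

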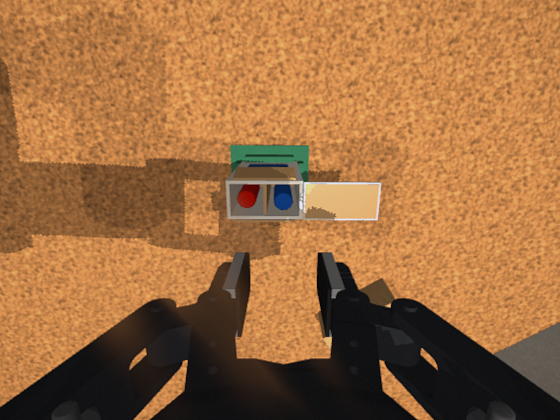

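The wrist view shows red (247,197) and blue (284,198) standing one in each cell. The flap is folded flat at (340,200) and the gripper is clear.

```bash
python3 -c "
from workcell import robot
print(robot.close_job())"
```

```text
the job is handed in; nothing more can be done
None
```

The flap is folded flat (about 3.1 rad), the red marker stands in the near cell and the blue one in the far cell (both cap up, by the camera check), and the job was handed in at about 23 s; no verdict came back.

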